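# Line up the stuffing nozzles by thickness

### The arm

A 6-joint arm with a two-finger parallel gripper is mounted at the origin on the work surface. World frame = base frame: x ahead of the robot, y to its left, z up, the work surface at z = 0. Lengths are in mm, angles in rad, forces in N, time in s.
With the tool pointing down it reaches from about 400 to 925 mm from the base axis. Payload 12.5 kg.
Tool frame: the origin (TCP) lies on the mounting face of the last link; the fingertips stand 190 mm ahead of it and the grasp point (between the pads) lies 171 mm ahead of it (env.tcp_to_tips is the distance from the TCP to the fingertips, in mm); x points along the fingers, y is the direction in which the jaws open and shut, and the axes are right-handed (so a half turn about x gives the same grasp; the last joint's range is limited). The gripper opens to 95 mm and grips with 3 to 60 N. Pads are 20 mm wide; open, the fingers measure 119 mm over their backs; the gripper's body (75 mm by 180 mm) begins 59 mm behind the grasp point.
Start: joints at [-1.425, 0.491, 1.559, -0, 1.092, -0.106], TCP at [155.737, -605.286, 404.761] pointing down, gripper open.
Joint ranges: [-3.1, 3.1], [-0.84, 2.19], [0.05, 2.79], [-1.13, 4.28], [0.06, 2.93], [-2.69, 2.69]. Speed limits (rad/s): [2.22, 2.22, 2.79, 3.14, 3.14, 3.14].

### API

Orientations are given as [roll, pitch, yaw] about the fixed x, y, z axes, in that order (R = Rz(yaw) Ry(pitch) Rx(roll)).
In Python, from cell import monitor, cams, job, env gives the robot as it stands. The module is installed in compiled form; this text tells all that it offers.
- The arm moves only by the tool apply_moves, never from a script. Its argument "series" is a list of rows, each a list of 3 entries, a list of its own where there are three numbers: the closure, from -1 (fully open) to 1 (shut), so that 0 is half open, then the shift along the tool's x, y, z in cm, then the turn about the tool's x in rad. A call has 1 to 20 rows; each row is the pose to reach, as a shift and turn from the pose commanded when the call began, along the tool's axes at that moment; what a row does not reach only later rows make up. A row lasts 1/8 s, in which the tool goes at most 62.5 mm and 10.7 degrees, less where a joint would pass 70% of its speed; a pose out of reach is approached as far as the arm can. A call with a gripper value outside its range is refused whole. The fingers move at their own pace and stop on an object; the grip force is fixed at half the most. Time passes only in rows, so rows that repeat a pose let the fingers close. It gives the time, the measured TCP pose, the force and the opening at its end, in the units of the state.
- monitor.state(): the state, without advancing time (a new reading comes with each control period).
- cams.read_camera(name): name is "scene" or "top" or "wrist"; returns a dict with "image" (384x512x3 uint8, red, green, blue), "fx", "fy", "cx", "cy" (pixels), "k1" (the pictures are not rectified: a ray, as slopes to the right and down, at radius r is drawn at 1 + k1 r^2 times it, then the intrinsics apply), "position" and "orientation" of the camera in the world. Camera axes: x right, y down, z forward; pixel columns grow to the right and rows downward; lengths in mm; the calibration is good to about 2 mm. A picture is of the moment at which its call begins. There is no depth.
- job.job_done(): hands the job in, once; it reports no verdict.
The state is a dict: "t": time; "joints": joint angles; "qvel": joint speeds; "tau": joint torques, N m; "eef_pos": TCP position; "tcp_rot": TCP orientation; "ft_force": force on the tool from outside, world axes, zero at the start; "moment": the same for the moment, N m; "opening": opening from 0.0 (shut) to 1.0 (fully open).
Only numpy, scipy, OpenCV 4.12 (cv2) and the standard library are available. Lean on these libraries where they do the work, as an engineer would, in place of code of your own. Each camera call takes 0.05 s, during which the arm holds its last target. There are 200 camera calls.

### The job

Stand the four white sausage-stuffing nozzles upright on the round marks of the black nozzle board, one centred on each mark, in order of tube thickness: the thickest on the mark next to the steel knob, then thinner and thinner away from it. Do not tip any nozzle over at any time, and leave them all standing free.

Things in the scene. Friction and masses are not known exactly. Their poses are not given: they have to be found in the camera images.
- nozzle_14: White plastic sausage-stuffing nozzle, tube 14 mm in diameter (the thinnest), about 60 g. Stands loose on a round flange (52 mm diameter, 6 mm thick); a cone narrows to the tube at 40 mm; straight tube from 40 mm up to the top at 115 mm, dark bore in its top face. Round: yaw is of no matter. Origin: centre of the flange's underside, z up along the tube.
- nozzle_22: White plastic sausage-stuffing nozzle, tube 22 mm in diameter (second thinnest), about 75 g. Stands loose on a round flange (52 mm diameter, 6 mm thick); a cone narrows to the tube at 40 mm; straight tube from 40 mm up to the top at 115 mm, dark bore in its top face. Round: yaw is of no matter. Origin: centre of the flange's underside, z up along the tube.
- nozzle_30: White plastic sausage-stuffing nozzle, tube 30 mm in diameter (second thickest), about 90 g. Stands loose on a round flange (52 mm diameter, 6 mm thick); a cone narrows to the tube at 40 mm; straight tube from 40 mm up to the top at 115 mm, dark bore in its top face. Round: yaw is of no matter. Origin: centre of the flange's underside, z up along the tube.
- nozzle_38: White plastic sausage-stuffing nozzle, tube 38 mm in diameter (the thickest), about 110 g. Stands loose on a round flange (52 mm diameter, 6 mm thick); a cone narrows to the tube at 40 mm; straight tube from 40 mm up to the top at 115 mm, dark bore in its top face. Round: yaw is of no matter. Origin: centre of the flange's underside, z up along the tube.
- rack: Fixed black plastic nozzle board lying on the table, 440 mm long (its y axis), 100 mm wide (x), 15 mm thick. Origin: centre of its underside. Four round marks in a row on its long centre line, 40 and 120 mm either side of the middle; a steel ball knob near one end, a small flat grey cap (18 mm diameter, 2 mm high) near the other.
- knob: Fixed steel ball knob standing on the board's centre line 190 mm from its middle, at either end; ball 34 mm in diameter, top 47 mm above the board. Origin: centre of its foot, on the board's top face. The marks follow 70, 150, 230 and 310 mm from it.
- mark_a: One of the four alike round marks printed on the board: grey disc with a white rim, 64 mm diameter, flush with the board's top. Origin: its centre, on the board's top face. The letter says nothing of its place in the row: go by position.
- mark_b: One of the four alike round marks printed on the board: grey disc with a white rim, 64 mm diameter, flush with the board's top. Origin: its centre, on the board's top face. The letter says nothing of its place in the row: go by position.
- mark_c: One of the four alike round marks printed on the board: grey disc with a white rim, 64 mm diameter, flush with the board's top. Origin: its centre, on the board's top face. The letter says nothing of its place in the row: go by position.
- mark_d: One of the four alike round marks printed on the board: grey disc with a white rim, 64 mm diameter, flush with the board's top. Origin: its centre, on the board's top face. The letter says nothing of its place in the row: go by position.
Not all that is in view belongs to the job. What is shaped like the nozzle_14 but orange is not meant.

How it is judged (in metres and radians):
At the end, for the whole second after the job is handed in: Each nozzle stands upright (within 0.1 rad) and still on the board, its axis within 12 mm of its mark's centre both along and across the row; counted from the steel knob the tubes are 38, 30, 22 and 14 mm thick (horizontal distance between nozzle_38 and knob between 0.058 and 0.082 m and x of nozzle_38 in the frame of rack between -0.012 and 0.012 m and height (world z) of nozzle_38 between 0.01 and 0.02 m and angle between each of nozzle_38, nozzle_30, nozzle_22, nozzle_14's own z axis and vertical below 0.1 rad and linear speed of each of nozzle_38, nozzle_30, nozzle_22, nozzle_14 below 0.02 m/s and horizontal distance between nozzle_30 and knob between 0.138 and 0.162 m and x of nozzle_30 in the frame of rack between -0.012 and 0.012 m and height (world z) of nozzle_30 between 0.01 and 0.02 m and horizontal distance between nozzle_22 and knob between 0.218 and 0.242 m and x of nozzle_22 in the frame of rack between -0.012 and 0.012 m and height (world z) of nozzle_22 between 0.01 and 0.02 m and horizontal distance between nozzle_14 and knob between 0.298 and 0.322 m and x of nozzle_14 in the frame of rack between -0.012 and 0.012 m and height (world z) of nozzle_14 between 0.01 and 0.02 m); the robot touches nothing.
It fails at once if a nozzle is tipped over (leans more than 0.8 rad) (angle between any of nozzle_38, nozzle_30, nozzle_22, nozzle_14's own z axis and vertical above 0.8 rad).
It also fails if it takes over 96 s, if anything falls off the work surface, if the arm or the gripper's body presses on something with over 40 N, if the wrist force passes 120 N, or if a joint passes its speed limit or range.

## Working session

There is one attempt and no reset: what is moved stays moved. The work goes in short steps, Python scripts to look and compute and a tool call to move; the robot and the scene stay as the last step left them, time stands still between calls to the robot, and variables do not carry over. Pictures are saved under pics/ and viewed, about 12 in all and at most 16, crops included, and the job is handed in when it is done.

Besides the shell and the picture viewer there is one more tool, called after "Request:" in YAML: its name, and indented under it one key for each argument. apply_moves: Moves the arm, as the interface text tells. Its arguments: {"type":"object","properties":{"series":{"type":"array"}},"required":["series"]}

```bash
mkdir -p pics
cat > h.py <<'E'
import numpy as np, cv2
from scipy.spatial.transform import Rotation as R
from cell import monitor, cams, job, env
def rot(o):
    o=np.array(o,float)
    if o.shape==(3,3): return o
    return R.from_euler('xyz',o).as_matrix() if o.size==3 else R.from_quat(o).as_matrix()
def ray(c,u,v):
    K=np.array([[c['fx'],0,c['cx']],[0,c['fy'],c['cy']],[0,0,1.]])
    p=cv2.undistortPoints(np.array([[[u,v]]],float),K,np.array([c['k1'],0,0,0.]))[0,0]
    d=rot(c['orientation'])@np.array([p[0],p[1],1]); return np.array(c['position'],float),d
def onz(c,u,v,z):
    o,d=ray(c,u,v); return (o+d*(z-o[2])/d[2])[:2]
def proj(c,P):
    q=rot(c['orientation']).T@(np.array(P,float)-c['position']); x,y=q[0]/q[2],q[1]/q[2]; s=1+c['k1']*(x*x+y*y)
    return np.array([c['fx']*x*s+c['cx'],c['fy']*y*s+c['cy']])
def save(c,n,sc=1,roi=None):
    im=c['image'][:,:,::-1]
    if roi: im=im[roi[1]:roi[3],roi[0]:roi[2]]
    cv2.imwrite('pics/'+n,cv2.resize(im,None,fx=sc,fy=sc,interpolation=cv2.INTER_CUBIC))
E
python3 - <<'E'
from h import *
for n in ['scene','top']:
    c=cams.read_camera(n); save(c,n+'1.png',1.5); print(n,{k:v for k,v in c.items() if k!='image'})
    np.save(n+'.npy',c,allow_pickle=True)
print(monitor.state(),env.tcp_to_tips)
E
```

```text
scene {'fx': 434.46625685867303, 'fy': 434.46625685867303, 'cx': 254.07659077429494, 'cy': 196.4731588257688, 'k1': -0.09410513504755504, 'position': array([911.66826597, 684.30224401, 716.1227437 ]), 'orientation': array([-2.32245405,  0.00677616,  2.64017789])}
top {'fx': 385.6164743438587, 'fy': 385.6164743438587, 'cx': 252.58766005968278, 'cy': 188.54801165316786, 'k1': 0.041279424497929144, 'position': array([426.98408021,  59.30047129, 843.05215635]), 'orientation': array([-2.97562121,  0.00819752, -1.59921573])}
{'t': 0.1, 'joints': array([-1.42459418e+00,  4.91470363e-01,  1.55938326e+00, -3.01135639e-05,
        1.09171787e+00, -1.05620581e-01]), 'qvel': array([ 7.65041090e-05, -2.39922234e-03, -1.55698003e-03,  1.98616871e-04,
        5.42771689e-04, -4.84986642e-04]), 'tau': array([ 2.36263128e-03, -6.13624477e+01, -2.58606577e+01,  6.93905982e-02,
        4.69979353e-02, -5.93243863e-05]), 'eef_pos': array([ 155.73363455, -605.25296982,  404.23987179]), 'tcp_rot': array([-1.64913637,  1.56981713,  1.7442929 ]), 'ft_force': array([-0.05727123, -0.19782691, -0.8211383 ]), 'moment': array([ 0.00019743,  0.0205023 , -0.04275596]), 'opening': 0.9960088105209284} 190.1
```

View pics/scene1.png

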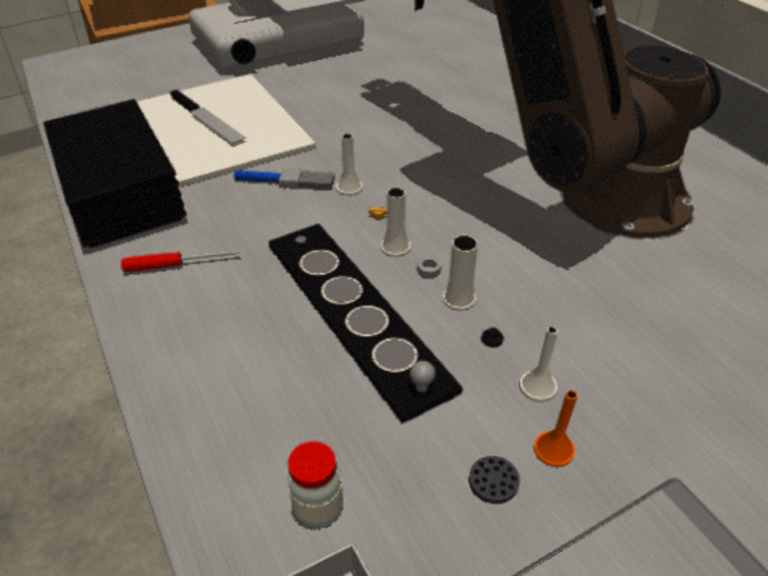

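View pics/top1.png

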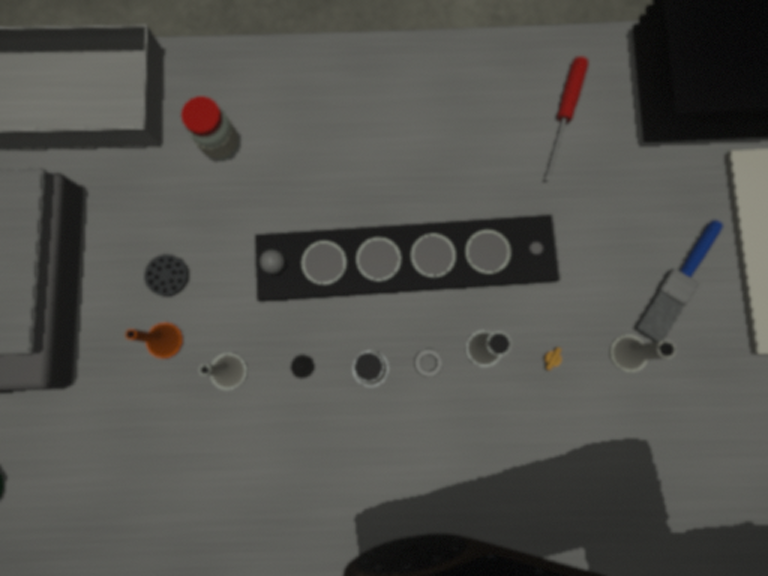

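Scene picture: from left to right the white nozzles stand at about (348,188), (396,250), (460,300) and (539,390). The orange one, not meant, is at (555,450). Top picture: flanges at (630,352), (485,348), (370,368) and (228,371); the orange one is at (165,340). The knob is at (271,261), with the marks at 324, 378, 433 and 488 along y≈255.

Run:
```python
from h import *
c=np.load('top.npy',allow_pickle=True).item(); s=np.load('scene.npy',allow_pickle=True).item()
g=cv2.cvtColor(c['image'],cv2.COLOR_RGB2GRAY)
# marks: bright disc on dark board
def blob(mask,seed,r):
    m=np.zeros_like(mask); cv2.circle(m,(int(seed[0]),int(seed[1])),r,255,-1); m&=mask
    n,l,st,ce=cv2.connectedComponentsWithStats(m); i=1+np.argmax(st[1:,4]); return ce[i],st[i],(l==i)
for p in [(324,262),(378,258),(433,255),(488,251)]:
    ce,st,_=blob((g>60).astype(np.uint8)*255,np.array(p)/1.5,18)
    print('mark',ce,st,onz(c,*ce,15).round(1))
ce=np.array((271.5,261))/1.5; print('knob',onz(c,*ce,45).round(1))
print('cap',onz(c,536/1.5,248/1.5,17).round(1))
# flange + bore top
for p,t in [((228,371),(205,370)),((370,368.5),(369,368)),((486,348),(498,343)),((629.5,352.5),(666,349))]:
    p=np.array(p)/1.5;t=np.array(t)/1.5
    print('noz flange',onz(c,*p,4).round(1),'top',onz(c,*t,115).round(1))
a=cv2.resize(s['image'][75:275,210:400],None,fx=3,fy=3,interpolation=cv2.INTER_CUBIC)
cv2.imwrite('pics/crop1.png',a[:,:,::-1])
# tube widths in scene: pixel row at mid tube
b=c['image'][190:270,85:460]; cv2.imwrite('pics/crop2.png',cv2.resize(b,None,fx=2.1,fy=2.1,interpolation=cv2.INTER_CUBIC)[:,:,::-1])
```

```text
mark [215.43108108 174.61351351] [200 160  32  30 740] [599.2 142.7]
mark [251.93126685 172.24528302] [237 158  31  30 742] [602.1  62.6]
mark [288.34054054 169.74189189] [273 155  31  30 740] [605.3 -17.4]
mark [324.95121951 167.399729  ] [310 153  31  30 738] [608.1 -97.6]
knob [596.4 212.3]
cap [ 610.  -167.8]
noz flange [446.1 281.8] top [445.7 280.8]
noz flange [443.5  78.5] top [442.   77.1]
noz flange [468.  -89.2] top [468.4 -84.8]
noz flange [ 456.4 -292. ] top [ 455.7 -290.2]
```

View pics/crop1.png

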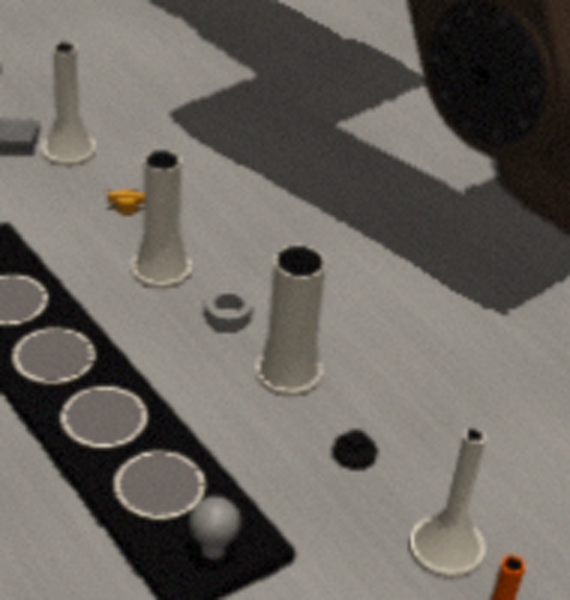

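The crop confirms the tubes: left to right 22, 30, 38 (thick, at (297,320)) and 14 (at (447,545)). So nozzle_14 is at y≈281, nozzle_38 at y≈78, nozzle_30 at y≈-87 and nozzle_22 at y≈-291. The orange one at (512,570) is excluded.

```bash
cat >> h.py <<'E'
def go(*targets):
    s=monitor.state(); M=rot(s['tcp_rot']); p=s['eef_pos']
    print('t',round(s['t'],2),'p',p.round(1),'f',s['ft_force'].round(1),'op',round(s['opening'],3),'q',s['joints'].round(2))
    print('tool y',M[:,1].round(3),'z',M[:,2].round(3),'down',M[:,0].round(3))
    for t in targets: print(t,(M.T@(np.array(t)-p)/10).round(2))
E
python3 -c "
from h import *
go((456,-291,400),(456,-291,340))"
```

```text
t 0.1 p [ 155.7 -605.3  404.2] f [-0.1 -0.2 -0.8] op 0.996 q [-1.42  0.49  1.56 -0.    1.09 -0.11]
tool y [ 0.249 -0.968 -0.001] z [-0.968 -0.249 -0.   ] down [-0.     0.001 -1.   ]
(456, -291, 400) [  0.45 -22.95 -36.91]
(456, -291, 340) [  6.45 -22.95 -36.91]
```

Request:
apply_moves:
  series:
    - [-1,[0,-5,-8],-0.18]
    - [-1,[0,-10,-16],-0.36]
    - [-1,[0,-15,-24],-0.54]
    - [-1,[0,-19,-31],-0.72]
    - [-1,[0,-23,-36.9],-0.9]
    - [-1,[0.5,-23,-36.9],-1.08]
    - [-1,[1.5,-23,-36.9],-1.26]
    - [-1,[3,-23,-36.9],-1.319]
    - [-1,[3,-23,-36.9],-1.319]
    - [-1,[3,-23,-36.9],-1.319]

```text
t: 1.35
eef_pos: [455.6, -291.1, 375.1]
tcp_rot: [0.535, 1.57, -1.038]
ft_force: [-0.9, -0.1, 0.3]
opening: 0.999
```

Run:
```python
from h import *
go((456,-291,340),(456,-291,256))
c=cams.read_camera('wrist'); save(c,'w1.png',1.5); print(c['position'],c['orientation'],proj(c,(456,-291,115)),proj(c,(456,-291,0)))
np.save('wrist.npy',c,allow_pickle=True)
```

```text
t 1.35 p [ 455.6 -291.1  375.1] f [-0.9 -0.1  0.3] op 0.999 q [-0.69  0.41  1.8  -0.    0.93 -0.69]
tool y [ 1.    -0.002  0.   ] z [-0.002 -1.     0.   ] down [ 0. -0. -1.]
(456, -291, 340) [ 3.51  0.04 -0.01]
(456, -291, 256) [11.91  0.04 -0.02]
[ 455.89700889 -218.3267616   354.97796844] [ 2.87894965e+00  1.29461001e-03 -2.47040277e-03] [256.98891015 199.888647  ] [256.88690579 170.09728676]
```

View pics/w1.png

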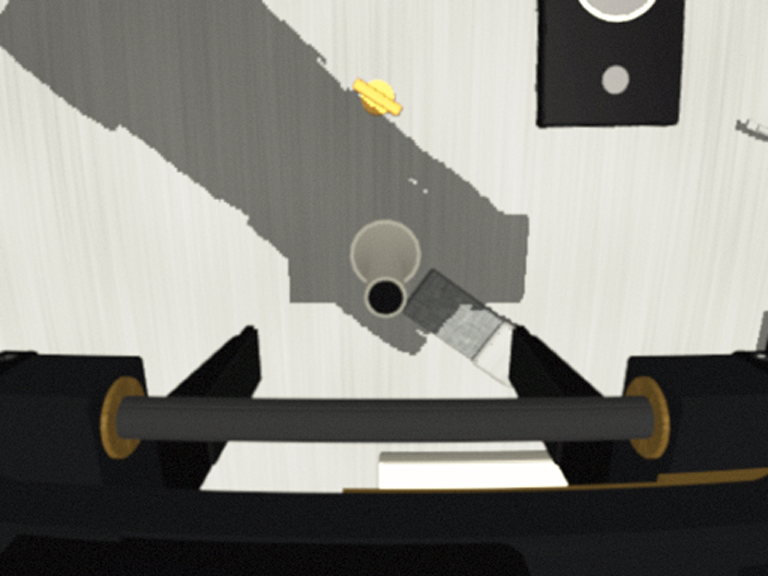

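The wrist view shows the tube top at (386,297) and the flange at (385,254), within 2 px of the prediction. The grasp position is good.

Request:
apply_moves:
  series:
    - [-1,[5,0,0],0]
    - [-1,[9,0,0],0]
    - [-1,[11.9,0,0],0]
    - [-1,[11.9,0,0],0]
    - [1,[11.9,0,0],0]
    - [1,[11.9,0,0],0]
    - [1,[11.9,0,0],0]
    - [1,[11.9,0,0],0]
    - [1,[11.9,0,0],0]
    - [1,[11.9,0,0],0]
    - [1,[11.9,0,0],0]
    - [1,[11.9,0,0],0]
    - [1,[10.5,0,0],0]
    - [1,[7,0,0],0]
    - [1,[3,0,0],0]
    - [1,[-0.5,0,0],0]
    - [1,[-3,0,0],0]
    - [1,[-3,0,0],0]

```text
t: 3.65
eef_pos: [455.6, -290.4, 407.0]
tcp_rot: [0.866, 1.567, -0.704]
ft_force: [0.3, 0.4, -1.4]
opening: 0.227
```

Run:
```python
from h import *
go((605.3,-17.4,405),(605.3,-17.4,272))
```

```text
t 3.65 p [ 455.6 -290.4  407. ] f [ 0.3  0.4 -1.4] op 0.227 q [-0.69  0.37  1.76 -0.    1.   -0.69]
tool y [1.    0.    0.003] z [ 0.    -1.     0.003] down [ 0.003 -0.003 -1.   ]
(605.3, -17.4, 405) [  0.17  14.97 -27.3 ]
(605.3, -17.4, 272) [ 13.47  14.93 -27.34]
```

Request:
apply_moves:
  series:
    - [1,[0,2,-3],0]
    - [1,[0,4.5,-8],0]
    - [1,[0,7,-13],0]
    - [1,[0,10,-18],0]
    - [1,[0,12.5,-23],0]
    - [1,[0,14.3,-26],0]
    - [1,[0,14.97,-27.35],0]
    - [1,[0,14.97,-27.35],0]
    - [1,[3,14.97,-27.35],0]
    - [1,[7,14.97,-27.35],0]
    - [1,[10,14.97,-27.35],0]
    - [1,[12,14.97,-27.35],0]
    - [1,[12.9,14.97,-27.35],0]
    - [1,[13.2,14.97,-27.35],0]
    - [1,[13.2,14.97,-27.35],0]
    - [1,[13.2,14.97,-27.35],0]

```text
t: 5.65
eef_pos: [605.6, -17.2, 273.5]
tcp_rot: [1.338, 1.57, -0.233]
ft_force: [-0.2, -0.4, -1.2]
opening: 0.225
```

Run:
```python
from h import *
go((605.3,-17.4,405),(605.3,-17.4,272))
c=cams.read_camera('scene'); save(c,'s2.png',3,(190,140,390,300))
```

```text
t 5.65 p [605.6 -17.2 273.5] f [-0.2 -0.4 -1.2] op 0.225 q [-0.14  0.62  1.73 -0.    0.79 -0.14]
tool y [1.    0.    0.001] z [ 0. -1.  0.] down [ 0.001 -0.    -1.   ]
(605.3, -17.4, 405) [-1.315e+01 -1.000e-02  2.000e-02]
(605.3, -17.4, 272) [ 0.15 -0.03  0.02]
```

View pics/s2.png

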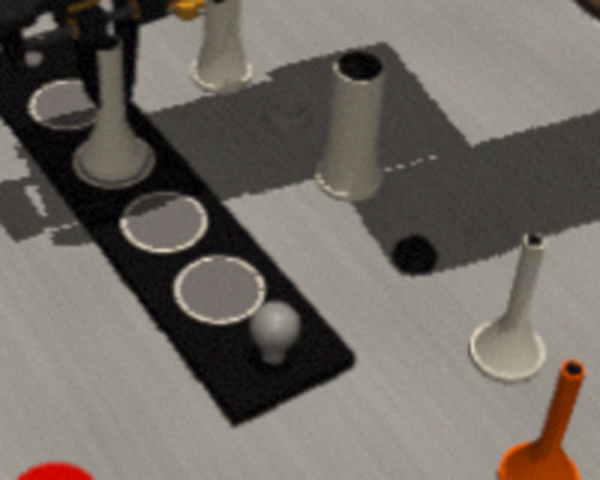

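Nozzle_22 hangs upright just above its mark, at (112,160) in the crop. I'll lower it the last 2 mm, release, and go above nozzle_30.

Request:
apply_moves:
  series:
    - [1,[0.1,0,0],0]
    - [1,[0.18,0,0],0]
    - [1,[0.18,0,0],0]
    - [-1,[0.18,0,0],0]
    - [-1,[0.18,0,0],0]
    - [-1,[0.18,0,0],0]
    - [-1,[0.18,0,0],0]
    - [-1,[0.18,0,0],0]
    - [-1,[0.18,0,0],0]
    - [-1,[-2,0,0],0]
    - [-1,[-6,0,0],0]
    - [-1,[-10.2,0,0],0]
    - [-1,[-10.2,-4,2],0]
    - [-1,[-10.2,-9,4.5],0]
    - [-1,[-10.2,-13.7,7],0]
    - [-1,[-10.2,-13.7,7],0]
    - [-1,[-10.2,-13.7,7],0]

```text
t: 7.82
eef_pos: [468.9, -87.2, 375.1]
tcp_rot: [1.26, 1.57, -0.311]
ft_force: [0.5, 0.2, -0.3]
opening: 0.998
```

```bash
cat >> h.py <<'E'
def bore(c,guess,r=30):
    "dark bore on white top face near the predicted pixel, cast to z=115"
    u,v=proj(c,(*guess,115)); g=cv2.cvtColor(c['image'],cv2.COLOR_RGB2GRAY)
    m=np.zeros_like(g); cv2.circle(m,(int(u),int(v)),r,255,-1); m&=((g<45)*255).astype(np.uint8)
    n,l,st,ce=cv2.connectedComponentsWithStats(m); i=1+np.argmin([np.hypot(*(ce[k]-(u,v)))+(1e3 if st[k,4]<25 else 0) for k in range(1,n)])
    print('pred',(u.round(1),v.round(1)),'bore',ce[i].round(1),st[i],'->',onz(c,*ce[i],115).round(1))
E
python3 - <<'E'
from h import *
go((468,-86,256))
c=cams.read_camera('wrist'); save(c,'w2.png',1.5); bore(c,(468,-86))
E
```

```text
t 7.83 p [468.9 -87.2 375.1] f [ 0.5  0.2 -0.3] op 0.998 q [-0.32  0.32  1.95  0.    0.87 -0.32]
tool y [ 1.    -0.001  0.001] z [-0.001 -1.     0.   ] down [ 0.001 -0.    -1.   ]
(468, -86, 256) [11.91 -0.1  -0.13]
pred (np.float64(254.9), np.float64(198.5)) bore [254.9 196.8] [240 182  31  31 755] -> [468.  -84.6]
```

View pics/w2.png

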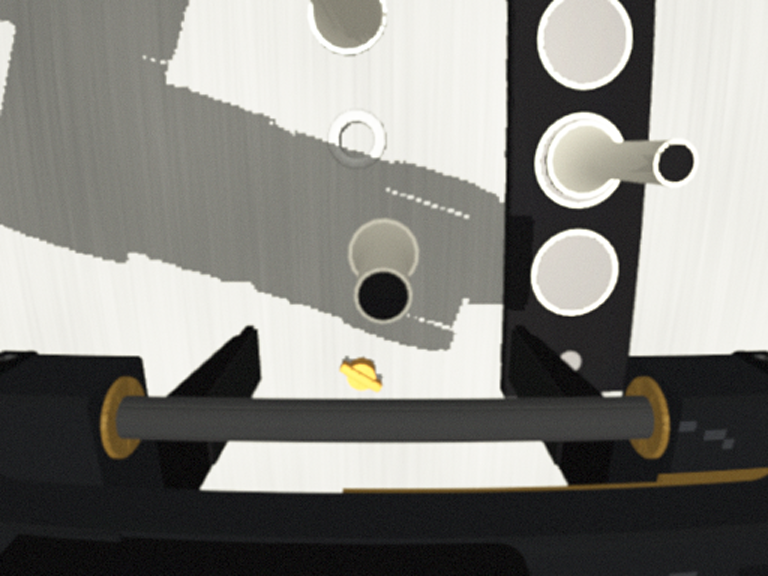

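Nozzle_22 stands free on its mark at (580,160). Nozzle_30's bore is at (383,295), about 2 mm off in y.

Request:
apply_moves:
  series:
    - [-1,[5,-0.1,-0.2],0]
    - [-1,[9,-0.1,-0.2],0]
    - [-1,[11.9,-0.1,-0.2],0]
    - [-1,[11.9,-0.1,-0.2],0]
    - [1,[11.9,-0.1,-0.2],0]
    - [1,[11.9,-0.1,-0.2],0]
    - [1,[11.9,-0.1,-0.2],0]
    - [1,[11.9,-0.1,-0.2],0]
    - [1,[11.9,-0.1,-0.2],0]
    - [1,[11.9,-0.1,-0.2],0]
    - [1,[11.9,-0.1,-0.2],0]
    - [1,[11.9,-0.1,-0.2],0]
    - [1,[10.5,-0.1,-0.2],0]
    - [1,[7,-0.1,-0.2],0]
    - [1,[3,-0.1,-0.2],0]
    - [1,[-0.5,-0.1,-0.2],0]
    - [1,[-3,-0.1,-0.2],0]
    - [1,[-3,-0.1,-0.2],0]
    - [1,[-3,-0.1,-0.2],0]

```text
t: 10.25
eef_pos: [467.2, -85.0, 404.3]
tcp_rot: [-1.759, 1.57, 2.953]
ft_force: [0.2, 0.3, -0.9]
opening: 0.313
```

Run:
```python
from h import *
go((602.1,62.6,405),(602.1,62.6,272))
```

```text
t 10.25 p [467.2 -85.  404.3] f [ 0.2  0.3 -0.9] op 0.313 q [-0.32  0.28  1.91 -0.    0.95 -0.32]
tool y [ 1.     0.    -0.001] z [ 0. -1. -0.] down [-0.001  0.    -1.   ]
(602.1, 62.6, 405) [ -0.08  13.49 -14.76]
(602.1, 62.6, 272) [ 13.22  13.5  -14.76]
```

Request:
apply_moves:
  series:
    - [1,[0,3,-3],0]
    - [1,[0,7,-7],0]
    - [1,[0,10.5,-11],0]
    - [1,[0,12.8,-14],0]
    - [1,[0,13.5,-14.75],0]
    - [1,[0,13.5,-14.75],0]
    - [1,[3,13.5,-14.75],0]
    - [1,[7,13.5,-14.75],0]
    - [1,[10,13.5,-14.75],0]
    - [1,[12,13.5,-14.75],0]
    - [1,[12.9,13.5,-14.75],0]
    - [1,[13.2,13.5,-14.75],0]
    - [1,[13.35,13.5,-14.75],0]
    - [1,[13.35,13.5,-14.75],0]
    - [1,[13.35,13.5,-14.75],0]

```text
t: 12.12
eef_pos: [602.5, 62.4, 271.7]
tcp_rot: [1.431, 1.57, -0.14]
ft_force: [0.2, 0.2, 0.0]
opening: 0.312
```

Run:
```python
from h import *
go((602.1,62.6,272),(602.1,62.6,375),(443,78,375))
```

```text
t 12.12 p [602.5  62.4 271.7] f [0.2 0.2 0. ] op 0.312 q [-0.01  0.62  1.73 -0.    0.79 -0.01]
tool y [1.    0.    0.001] z [ 0. -1.  0.] down [ 0.001 -0.    -1.   ]
(602.1, 62.6, 272) [-0.03 -0.04 -0.02]
(602.1, 62.6, 375) [-10.33  -0.03  -0.02]
(443, 78, 375) [-10.34 -15.94  -1.56]
```

Request:
apply_moves:
  series:
    - [1,[0.05,0,0],0]
    - [1,[0.05,0,0],0]
    - [-1,[0.05,0,0],0]
    - [-1,[0.05,0,0],0]
    - [-1,[0.05,0,0],0]
    - [-1,[0.05,0,0],0]
    - [-1,[0.05,0,0],0]
    - [-1,[0.05,0,0],0]
    - [-1,[-2,0,0],0]
    - [-1,[-6,0,0],0]
    - [-1,[-10.3,0,0],0]
    - [-1,[-10.3,-4,0],0]
    - [-1,[-10.3,-9,-1],0]
    - [-1,[-10.3,-14,-1.5],0]
    - [-1,[-10.3,-15.9,-1.5],0]
    - [-1,[-10.3,-15.9,-1.5],0]
    - [-1,[-10.3,-15.9,-1.5],0]

```text
t: 14.25
eef_pos: [444.4, 77.3, 374.4]
tcp_rot: [1.531, 1.57, -0.04]
ft_force: [-0.8, 0.4, -0.5]
opening: 0.995
```

Run:
```python
from h import *
go((443,78,256))
c=cams.read_camera('wrist'); save(c,'w3.png',1.5); bore(c,(443,78))
```

```text
t 14.25 p [444.4  77.3 374.4] f [-0.8  0.4 -0.5] op 0.995 q [ 0.03  0.29  2.   -0.    0.85  0.03]
tool y [ 1.    -0.     0.001] z [-0. -1.  0.] down [ 0.001 -0.    -1.   ]
(443, 78, 256) [11.84 -0.15 -0.07]
pred (np.float64(254.3), np.float64(199.5)) bore [255.9 197.9] [ 235  178   42   41 1333] -> [444.2  79.3]
```

View pics/w3.png

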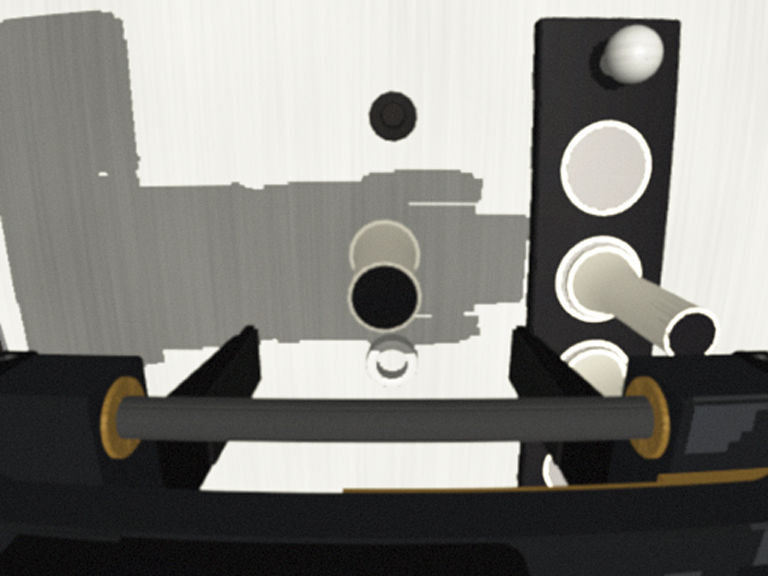

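Nozzle_30 stands on mark 2 at (603,280). Nozzle_38's bore is at (385,297), so it is about 1 mm off.

Request:
apply_moves:
  series:
    - [-1,[5,-0.05,-0.15],0]
    - [-1,[9,-0.05,-0.15],0]
    - [-1,[11.9,-0.05,-0.15],0]
    - [-1,[11.9,-0.05,-0.15],0]
    - [1,[11.9,-0.05,-0.15],0]
    - [1,[11.9,-0.05,-0.15],0]
    - [1,[11.9,-0.05,-0.15],0]
    - [1,[11.9,-0.05,-0.15],0]
    - [1,[11.9,-0.05,-0.15],0]
    - [1,[11.9,-0.05,-0.15],0]
    - [1,[11.9,-0.05,-0.15],0]
    - [1,[10.5,-0.05,-0.15],0]
    - [1,[7,-0.05,-0.15],0]
    - [1,[3,-0.05,-0.15],0]
    - [1,[-0.5,-0.05,-0.15],0]
    - [1,[-3,-0.05,-0.15],0]
    - [1,[-3,-0.05,-0.15],0]
    - [1,[-3,-0.05,-0.15],0]

```text
t: 16.55
eef_pos: [442.8, 78.9, 403.2]
tcp_rot: [-1.483, 1.569, -3.054]
ft_force: [-0.3, 0.1, -1.4]
opening: 0.399
```

Run:
```python
from h import *
go((599.2,142.7,405),(599.2,142.7,272))
```

```text
t 16.55 p [442.8  78.9 403.2] f [-0.3  0.1 -1.4] op 0.399 q [ 0.03  0.24  1.97 -0.    0.93  0.03]
tool y [ 1.    -0.    -0.001] z [-0. -1.  0.] down [-0.001 -0.    -1.   ]
(599.2, 142.7, 405) [-0.2  15.64 -6.38]
(599.2, 142.7, 272) [13.1  15.66 -6.38]
```

Request:
apply_moves:
  series:
    - [1,[0,3,-1],0]
    - [1,[0,7,-3],0]
    - [1,[0,11,-5],0]
    - [1,[0,14.5,-6],0]
    - [1,[0,15.6,-6.4],0]
    - [1,[0,15.6,-6.4],0]
    - [1,[3,15.6,-6.4],0]
    - [1,[7,15.6,-6.4],0]
    - [1,[10,15.6,-6.4],0]
    - [1,[12,15.6,-6.4],0]
    - [1,[12.9,15.6,-6.4],0]
    - [1,[13.2,15.6,-6.4],0]
    - [1,[13.35,15.6,-6.4],0]
    - [1,[13.35,15.6,-6.4],0]
    - [1,[13.35,15.6,-6.4],0]

```text
t: 18.42
eef_pos: [599.0, 142.9, 271.2]
tcp_rot: [1.555, 1.57, -0.015]
ft_force: [-0.1, -0.2, -1.2]
opening: 0.397
```

Run:
```python
from h import *
go((599.2,142.7,272),(599.2,142.7,375),(446,281,375))
```

```text
t 18.43 p [599.  142.9 271.2] f [-0.1 -0.2 -1.2] op 0.397 q [ 0.13  0.63  1.71 -0.    0.8   0.13]
tool y [1.    0.    0.001] z [ 0. -1.  0.] down [ 0.001 -0.    -1.   ]
(599.2, 142.7, 272) [-0.08  0.02  0.02]
(599.2, 142.7, 375) [-10.38   0.03   0.02]
(446, 281, 375) [-10.4  -15.29 -13.81]
```

Request:
apply_moves:
  series:
    - [1,[0.05,0,0],0]
    - [1,[0.05,0,0],0]
    - [-1,[0.05,0,0],0]
    - [-1,[0.05,0,0],0]
    - [-1,[0.05,0,0],0]
    - [-1,[0.05,0,0],0]
    - [-1,[0.05,0,0],0]
    - [-1,[0.05,0,0],0]
    - [-1,[-2,0,0],0]
    - [-1,[-6,0,0],0]
    - [-1,[-10.4,0,0],0]
    - [-1,[-10.4,-4,-3],0]
    - [-1,[-10.4,-8,-7],0]
    - [-1,[-10.4,-12,-11],0]
    - [-1,[-10.4,-15.3,-13.8],0]
    - [-1,[-10.4,-15.3,-13.8],0]
    - [-1,[-10.4,-15.3,-13.8],0]
    - [-1,[-10.4,-15.3,-13.8],0]

```text
t: 20.68
eef_pos: [446.7, 280.3, 374.6]
tcp_rot: [1.125, 1.571, -0.447]
ft_force: [0.2, -0.9, 0.2]
opening: 1.002
```

Run:
```python
from h import *
go((446,281,256))
c=cams.read_camera('wrist'); save(c,'w4.png',1.5); bore(c,(446,281),15)
```

```text
t 20.68 p [446.7 280.3 374.6] f [ 0.2 -0.9  0.2] op 1.002 q [ 0.44  0.39  1.83 -0.    0.92  0.44]
tool y [ 1.    -0.001  0.   ] z [-0.001 -1.     0.   ] down [ 0. -0. -1.]
(446, 281, 256) [11.86 -0.08 -0.07]
pred (np.float64(255.5), np.float64(199.4)) bore [256.2 197.5] [251 193  11  10  93] -> [446.6 282.5]
```

View pics/w4.png

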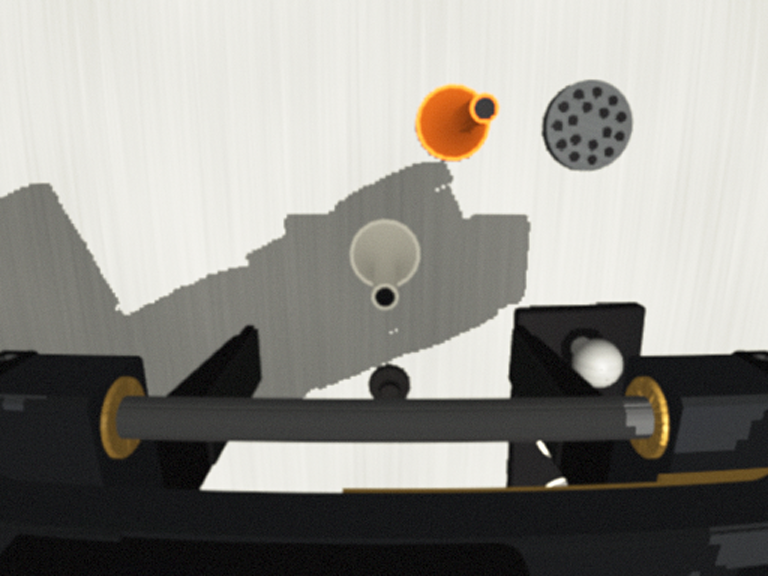

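White nozzle_14 is at bore (385,297). The orange one at (470,115) is well clear.

Request:
apply_moves:
  series:
    - [-1,[5,0,-0.15],0]
    - [-1,[9,0,-0.15],0]
    - [-1,[11.9,0,-0.15],0]
    - [-1,[11.9,0,-0.15],0]
    - [1,[11.9,0,-0.15],0]
    - [1,[11.9,0,-0.15],0]
    - [1,[11.9,0,-0.15],0]
    - [1,[11.9,0,-0.15],0]
    - [1,[11.9,0,-0.15],0]
    - [1,[11.9,0,-0.15],0]
    - [1,[11.9,0,-0.15],0]
    - [1,[11.9,0,-0.15],0]
    - [1,[10.5,0,-0.15],0]
    - [1,[7,0,-0.15],0]
    - [1,[3,0,-0.15],0]
    - [1,[-0.5,0,-0.15],0]
    - [1,[-4,0,-0.15],0]
    - [1,[-5,0,-0.15],0]
    - [1,[-5,0,-0.15],0]
    - [1,[-5,0,-0.15],0]

```text
t: 23.22
eef_pos: [445.9, 282.3, 423.5]
tcp_rot: [-1.088, 1.569, -2.659]
ft_force: [0.5, -0.3, -0.6]
opening: 0.143
```

Run:
```python
from h import *
go((608.1,-97.6,425),(608.1,-97.6,272))
```

```text
t 23.23 p [445.9 282.3 423.5] f [ 0.5 -0.3 -0.6] op 0.143 q [ 0.44  0.33  1.77 -0.    1.04  0.44]
tool y [ 1.    -0.    -0.002] z [-0.    -1.     0.001] down [-0.002 -0.001 -1.   ]
(608.1, -97.6, 425) [-0.14 16.22 37.99]
(608.1, -97.6, 272) [15.16 16.25 37.97]
```

Request:
apply_moves:
  series:
    - [1,[0,1,3],0]
    - [1,[0,3,8],0]
    - [1,[0,5,13],0]
    - [1,[0,7,18],0]
    - [1,[0,9,23],0]
    - [1,[0,11.5,28],0]
    - [1,[0,14,33],0]
    - [1,[0,15.8,36.5],0]
    - [1,[0,16.2,37.95],0]
    - [1,[0,16.2,37.95],0]
    - [1,[3,16.2,37.95],0]
    - [1,[7,16.2,37.95],0]
    - [1,[11,16.2,37.95],0]
    - [1,[14,16.2,37.95],0]
    - [1,[15,16.2,37.95],0]
    - [1,[15.35,16.2,37.95],0]
    - [1,[15.35,16.2,37.95],0]
    - [1,[15.35,16.2,37.95],0]

```text
t: 25.48
eef_pos: [607.0, -95.7, 274.4]
tcp_rot: [-0.72, 1.57, -2.289]
ft_force: [-12.6, 0.5, 27.1]
opening: 0.147
```

Run:
```python
from h import *
go((608.1,-97.6,272))
```

```text
t 25.48 p [607.  -95.7 274.4] f [-12.6   0.5  27.1] op 0.147 q [-0.26  0.63  1.71 -0.    0.81 -0.26]
tool y [ 1.     0.002 -0.   ] z [ 0.002 -1.     0.   ] down [-0. -0. -1.]
(608.1, -97.6, 272) [0.24 0.11 0.19]
```

There is a 27 N upward force 3 mm too early, so I'll look before releasing.

Run:
```python
from h import *
c=cams.read_camera('scene'); save(c,'s5.png',4,(160,130,330,270))
c=cams.read_camera('top'); save(c,'t5.png',4,(165,120,345,260))
go()
```

```text
t 25.57 p [607.  -95.7 274.4] f [-12.8   0.9  26.5] op 0.147 q [-0.26  0.63  1.71 -0.    0.81 -0.26]
tool y [ 1.     0.002 -0.   ] z [ 0.002 -1.     0.   ] down [-0. -0. -1.]
```

View pics/s5.png

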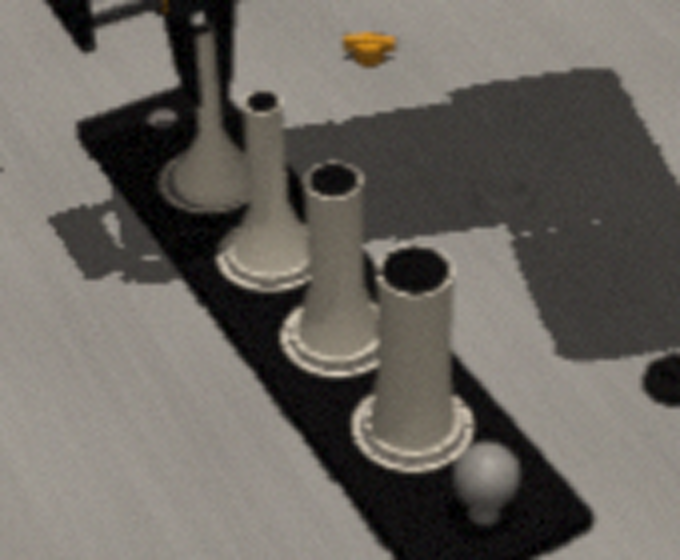

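Nozzle_14 is over its mark at (208,185), perhaps slightly tilted in the grip; the others stand well. I'll relieve the press by 2.5 mm and measure the tilt.

Request:
apply_moves:
  series:
    - [1,[-0.1,0,0],0]
    - [1,[-0.2,0,0],0]
    - [1,[-0.25,0,0],0]
    - [1,[-0.25,0,0],0]

```text
t: 26.08
eef_pos: [607.9, -96.3, 274.5]
tcp_rot: [2.71, 1.57, 1.14]
ft_force: [-2.8, 3.7, 8.7]
opening: 0.138
```

Run:
```python
from h import *
go((608.1,-97.6,272))
c=cams.read_camera('scene'); save(c,'s6.png',6,(190,125,290,215))
for P in [(608.1,-97.6,15),(608.1,-97.6,21),(608.1,-97.6,55),(608.1,-97.6,130)]: print((proj(c,P)-[190,125])*6)
for P in [(605.3,-17.4,15),(605.3,-17.4,130)]: print('22',(proj(c,P)-[190,125])*6)
```

```text
t 26.07 p [607.9 -96.3 274.5] f [-2.8  3.7  8.7] op 0.138 q [-0.26  0.63  1.71  0.    0.81 -0.27]
tool y [1. 0. 0.] z [ 0. -1. -0.] down [ 0.  0. -1.]
(608.1, -97.6, 272) [0.25 0.02 0.13]
[133.16607175 296.83181523]
[132.12985279 285.79740825]
[126.1261145  221.69276943]
[112.04798134  70.1943984 ]
22 [223.81795822 408.23281339]
22 [208.69030007 178.17530363]
```

View pics/s6.png

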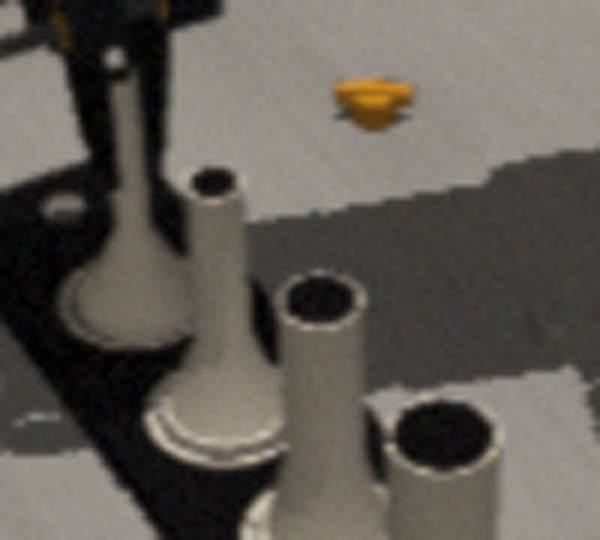

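The tilt is only a few mm over the length and the base sits on the mark. I'll ease another 1 mm, open, and retreat upward.

Request:
apply_moves:
  series:
    - [1,[-0.1,0,0],0]
    - [1,[-0.1,0,0],0]
    - [0.6,[-0.1,0,0],0]
    - [0.4,[-0.1,0,0],0]
    - [0,[-0.1,0,0],0]
    - [-1,[-0.1,0,0],0]
    - [-1,[-0.1,0,0],0]
    - [-1,[-0.1,0,0],0]
    - [-1,[-0.1,0,0],0]
    - [-1,[-0.1,0,0],0]
    - [-1,[-2,0,0],0]
    - [-1,[-5,0,0],0]
    - [-1,[-10,0,0],0]
    - [-1,[-14,0,0],0]
    - [-1,[-14,-5,0],0]
    - [-1,[-14,-10,3],0]
    - [-1,[-14,-13,8],0]
    - [-1,[-14,-15,14],0]
    - [-1,[-14,-15,20],0]
    - [-1,[-14,-15,20],0]

```text
t: 28.62
eef_pos: [457.4, -300.4, 413.5]
tcp_rot: [0.464, 1.57, -1.111]
ft_force: [-0.1, 0.5, -0.0]
opening: 1.0
```

Run:
```python
from h import *
go()
c=cams.read_camera('top'); s=cams.read_camera('scene')
a=cv2.resize(c['image'][130:220,150:390],None,fx=3,fy=3,interpolation=cv2.INTER_CUBIC); b=cv2.resize(s['image'][130:250,165:345],None,fx=4,fy=2.75*4/2.75,interpolation=cv2.INTER_CUBIC)[:, :720]
cv2.imwrite('pics/f.png',cv2.resize(np.vstack([a,b]),None,fx=.8,fy=.8)[:,:,::-1])
g=cv2.cvtColor(c['image'],cv2.COLOR_RGB2GRAY)
for n,P,r in [(38,(599.2,142.7),19),(30,(602.1,62.6),15),(22,(605.3,-17.4),11),(14,(608.1,-97.6),7)]:
    for cam,cn in ((c,'top'),(s,'scene')):
        u,v=proj(cam,(*P,130)); gg=cv2.cvtColor(cam['image'],cv2.COLOR_RGB2GRAY)
        x0,y0=int(u)-14,int(v)-14; w=gg[y0:y0+28,x0:x0+28]; m=(w<45).astype(np.uint8)
        k,l,st,ce=cv2.connectedComponentsWithStats(m)
        print(n,cn,'pred',(round(u,1),round(v,1)),[(st[i,4],onz(cam,*(ce[i]+[x0,y0]),130).round(1)) for i in range(1,k) if st[i,4]>4])
```

```text
t 28.62 p [ 457.4 -300.4  413.5] f [-0.1  0.5 -0. ] op 1.0 q [-0.7   0.37  1.74 -0.    1.03 -0.7 ]
tool y [ 1.    -0.004  0.   ] z [-0.004 -1.     0.001] down [ 0.    -0.001 -1.   ]
38 top pred (np.float64(209.1), np.float64(162.4)) [(np.int32(91), array([593.8, 166. ])), (np.int32(24), array([610.5, 120.9])), (np.int32(179), array([598.8, 142.7]))]
38 scene pred (np.float64(263.0), np.float64(197.1)) [(np.int32(132), array([598.5, 143. ])), (np.int32(25), array([620.8, 136.9]))]
30 top pred (np.float64(251.3), np.float64(159.7)) [(np.int32(69), array([607.7,  84.5])), (np.int32(51), array([611.3,  42.5])), (np.int32(94), array([602.8,  62. ]))]
30 scene pred (np.float64(242.9), np.float64(174.7)) [(np.int32(35), array([624.6,  63.9])), (np.int32(60), array([602.4,  62.6]))]
22 top pred (np.float64(293.4), np.float64(156.8)) [(np.int32(186), array([609.8, -24. ])), (np.int32(36), array([605.6, -16.3]))]
22 scene pred (np.float64(224.8), np.float64(154.7)) [(np.int32(58), array([627.2, -10.1])), (np.int32(19), array([604.7, -16.5]))]
14 top pred (np.float64(335.7), np.float64(154.1)) [(np.int32(287), array([ 608.8, -104.8]))]
14 scene pred (np.float64(208.7), np.float64(136.7)) [(np.int32(74), array([ 581. , -147.3]))]
```

View pics/f.png

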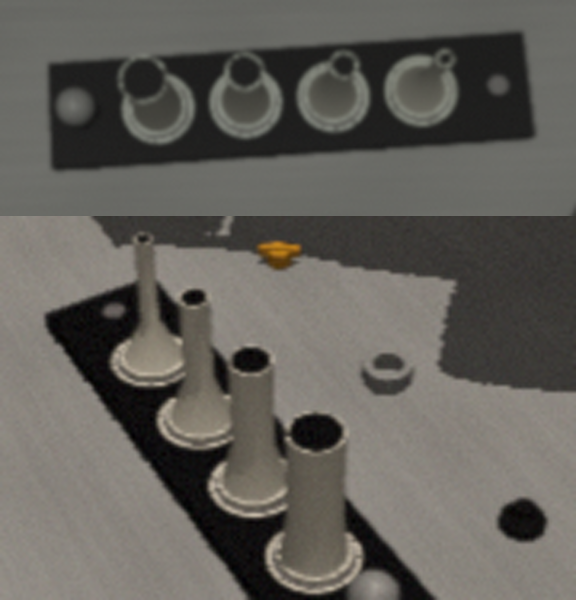

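All four stand centred on their marks. From the viewed crop, nozzle_14's top works out at (335.4,154.2), against a predicted (335.7,154.1). The gripper is clear and unloaded, so I'll hand in.

```bash
python3 -c "
from h import *
print(job.job_done())"
```

```text
the job is handed in; nothing more can be done
None
```

All four nozzles now stand free and upright on the board's marks, in the order 38, 30, 22, 14 mm counted from the steel knob. I handed the job in at about 29 s; no verdict is reported.

**Position checks:** In the last pictures the measured tube tops of nozzles 38, 30 and 22 were within about 1.5 mm of their mark centres in both the top and scene views. My automatic bore detection failed on nozzle_14. Read by eye from the picture, its top and flange were within about 1 px (roughly 2 mm) of where they should be. The gripper was open, well clear of everything, and read almost no force.

**One disagreement:** While I set down nozzle_14, it met the board about 3 mm early with 27 N on the wrist, and it looked slightly tilted in the grip. I backed off in small steps, which brought the force down to 9 N at the last reading. I then eased up another 1 mm and released it; it stood upright afterwards.

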